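# Put the stoppers away and shut the kit drawer

## Task

Put all the rubber stoppers away: tip those in the steel beaker out into the open drawer, put the ones standing about on the bench in with them, and stand the empty beaker upright on the white tile. Once every stopper is in, push the drawer fully home until it seats. Do not disturb the bottle, the culture dish, the brush or the lidded pot.

Things in the scene. Friction and masses are not known exactly. Their poses are not given: they have to be found in the camera images.
- unit_drawer0 (a joint): How far the drawer of the white bench-top drawer unit is pulled out, in m. 0 = fully home (seated). It starts 0.13 to 0.16 open. A sprung catch resists the last 12 mm with up to about 10 N and, once within about 4 mm, draws the drawer to 0.
- drawer_floor (a point): Centre of the drawer's inner floor, 22 mm above the bench; moves with the drawer. x points from its front to its back (it is pushed home along +x), z up. Inside: 117 mm either way in x, 98 mm in y, walls 6 mm thick, 48 mm high. Open by q, only x from -117 mm to q - 123 mm is uncovered. Front panel: outer face at x = -138 mm, 234 mm wide, top 57 mm above the floor.
- unit_drawer0_handle (a point): Middle of the drawer's bar handle (steel, along the drawer's y, about 115 mm long), 35 mm in front of the front panel's outer face; moves with the drawer.
- unit: The white drawer unit, 280 deep (x) x 240 wide (y) x 92 mm tall, fixed to the bench; origin under its centre, its front faces its -x. A 30 mm high wooden slide box stands on the back half of its top.
- beaker: Open steel beaker, slightly conical: outside 51 mm across at the foot, 69 mm at the rim, 66 mm tall, wall 3 mm, floor 4 mm, 150 g; origin at the centre of its underside, z towards the mouth. Holds 4 or 5 rubber stoppers at the start.
- tile: White ceramic tile, 120 x 120 x 6 mm, fixed flat on the bench; origin at the centre of its underside.
- stopper0_mid (a point): Dark rubber stopper, slightly tapered: 18 mm across at the wide end, 15 mm at the narrow end, 20 mm tall, 12 g; this point is its middle, z from the wide end to the narrow end. Starts in the beaker.
- stopper1_mid (a point): Dark rubber stopper, slightly tapered: 18 mm across at the wide end, 15 mm at the narrow end, 20 mm tall, 12 g; this point is its middle, z from the wide end to the narrow end. Starts in the beaker.
- stopper2_mid (a point): Dark rubber stopper, slightly tapered: 18 mm across at the wide end, 15 mm at the narrow end, 20 mm tall, 12 g; this point is its middle, z from the wide end to the narrow end. Starts in the beaker.
- stopper3_mid (a point): Dark rubber stopper, slightly tapered: 18 mm across at the wide end, 15 mm at the narrow end, 20 mm tall, 12 g; this point is its middle, z from the wide end to the narrow end. Starts in the beaker; may be absent (None).
- stopper4_mid (a point): Dark rubber stopper, slightly tapered: 18 mm across at the wide end, 15 mm at the narrow end, 20 mm tall, 12 g; this point is its middle, z from the wide end to the narrow end. Starts in the beaker; may be absent (None).
- stopper5_mid (a point): Dark rubber stopper, slightly tapered: 18 mm across at the wide end, 15 mm at the narrow end, 20 mm tall, 12 g; this point is its middle, z from the wide end to the narrow end. Starts standing on the bench; may be absent (None).
- stopper6_mid (a point): Dark rubber stopper, slightly tapered: 18 mm across at the wide end, 15 mm at the narrow end, 20 mm tall, 12 g; this point is its middle, z from the wide end to the narrow end. Starts standing on the bench; may be absent (None).
- stopper7_mid (a point): Dark rubber stopper, slightly tapered: 18 mm across at the wide end, 15 mm at the narrow end, 20 mm tall, 12 g; this point is its middle, z from the wide end to the narrow end. Starts standing on the bench; may be absent (None).
- stopper8_mid (a point): Dark rubber stopper, slightly tapered: 18 mm across at the wide end, 15 mm at the narrow end, 20 mm tall, 12 g; this point is its middle, z from the wide end to the narrow end. Starts standing on the bench; may be absent (None).
- stopper9_mid (a point): Dark rubber stopper, slightly tapered: 18 mm across at the wide end, 15 mm at the narrow end, 20 mm tall, 12 g; this point is its middle, z from the wide end to the narrow end. Starts standing on the bench; may be absent (None).
- stopper10_mid (a point): Dark rubber stopper, slightly tapered: 18 mm across at the wide end, 15 mm at the narrow end, 20 mm tall, 12 g; this point is its middle, z from the wide end to the narrow end. Starts standing on the bench; may be absent (None).
- bottle: Amber bottle with a white cap, 52 mm across, 120 mm tall; origin under its centre. Not part of the job.
- petri: Low round culture dish with lid, 60 mm across, 18 mm tall; origin under its centre. Not part of the job.
- brush: Small brush lying on its side, 150 mm long, black handle 20 mm thick; origin under the middle. Not part of the job.
- dish: Round white sample pot with a black screw lid, 54 mm across, 47 mm tall; origin under its centre. Not part of the job.

How it is judged:
By the outcome, as a careful person would: the job done as asked, in the order asked, and still so for the second after the job is handed in, with the robot touching nothing.
Of stopper3, stopper4 only 1 to 2 are there at a start; the rules pass over those that are not, and their reading is None.
Of stopper5, stopper6, stopper7, stopper8, stopper9, stopper10 only 3 to 6 are there at a start; the rules pass over those that are not, and their reading is None.
At some moment in a run one of beaker, stopper5, stopper6, stopper7, stopper8, stopper9, stopper10 may be knocked a few centimetres aside while the robot is not near it.
It also fails if it takes over 210 s, if anything falls off the work surface, if the arm or the gripper's body presses on something with over 40 N, if the wrist force passes 120 N, or if a joint passes its speed limit or range.

## Robot

A 6-joint arm with a two-finger parallel gripper is mounted at the origin on the work surface. World frame = base frame: x ahead of the robot, y to its left, z up, the work surface at z = 0. Lengths are in m, angles in rad, forces in N, time in s.
With the tool pointing down it reaches from about 0.375 to 0.925 m from the base axis. Payload 5.7 kg.
Tool frame: the origin (TCP) lies midway between the tips of the shut fingers; the grasp point (between the pads) lies 19 mm behind it; z points along the fingers, y is the line along which they close (so a half turn about z gives the same grasp; the last joint's range is limited). The gripper opens to 88 mm and grips with 3 to 60 N. Pads are 20 mm wide; open, the fingers measure 115 mm over their backs; the gripper's body (75 mm by 178 mm) begins 61 mm behind the grasp point.
Start: joints at [-1.405, 0.359, 1.51, -0, 1.272, -0.115], TCP at [0.166, -0.576, 0.191] pointing down, gripper open.
Joint ranges: [-2.97, 2.97], [-1.01, 2.36], [0.21, 2.38], [-0.96, 4.11], [0.2, 2.71], [-2.98, 2.98]. Speed limits (rad/s): [2.39, 2.39, 3.14, 3.14, 3.14, 3.14].

## Interface

Orientations are given as a unit quaternion [x, y, z, w].
In Python, from bench import move_ptp, servo_line, goto_joints, move_gripper, sleep, inverse_kinematics, capture, PlanningError, close_job, spot_in, silhouettes, current_clock, current_joint_pos, current_qvel, current_joint_torque, current_position, current_orientation, current_force, current_torque, current_finger_gap, current_grip_force gives the robot as it stands. Calls block until the motion is done:
- move_ptp(position, orientation): joint-space move of the TCP to a pose.
- servo_line(position, orientation=None, rate=0.15, contact_N=None): straight line of the TCP; orientation=None keeps the orientation; rate is the mean speed in m/s. With contact_N (N) it stops when the force on the tool has changed by that much, and returns True; else False.
- goto_joints(angles): joint-space move.
- move_gripper(opening): finger opening in m; the grip force is fixed at half the most; returns when the fingers have stopped.
- sleep(seconds).
- inverse_kinematics(position, orientation): joint angles nearest the present ones, or None.
- capture(name): name is "side" or "top" or "wrist"; returns a dict with "image" (384x512x3 uint8, blue, green, red), "range_z" (384x512 float32, m along the optical axis (not along the pixel's ray), 0 where there is no reading), "intrinsics" (3x3 intrinsics, pixels), "k1" (the pictures are not rectified: a ray, as slopes to the right and down, at radius r is drawn at 1 + k1 r^2 times it, then the intrinsics apply), "R" (3x3) and "t" (3): a world point X has camera coordinates R X + t. Camera axes: x right, y down, z forward; pixel columns grow to the right and rows downward; lengths in m; the calibration is good to about 2 mm. A picture is of the moment at which its call begins.
A pose or a line that the arm cannot do raises PlanningError and nothing moves.
- close_job(): hands the job in; it is judged then, once.
Trained networks look in the newest picture that a camera, given by its name, has taken for a name from the list of things; names that differ only in an ending like _2 or _b are one class to them, and where a whole thing is asked for, a point or a joint stands for the part that bears it (a point fixed in the world has none). Each returns a list of dicts, best first, with "conf" (0 to 1); they miss things now and then, are a little off and sometimes report something else, mostly with a low value. They report only what shows in the picture. A call takes as long as a camera call.
- spot_in(camera, query): "xy" ([column, row] in pixels, amid what is visible of it).
- silhouettes(camera, query): "region" (384x512 bool, what is visible of it) and "xy" ([column, row] in pixels, amid what is visible of it).
Readings, each from a call of its own:
- current_clock(): time.
- current_joint_pos(): joint angles.
- current_qvel(): joint speeds.
- current_joint_torque(): joint torques, N m.
- current_position(): TCP position.
- current_orientation(): TCP orientation.
- current_force(): force on the tool from outside, world axes, zero at the start.
- current_torque(): the same for the moment, N m.
- current_finger_gap(): finger opening in m.
- current_grip_force(): force on a finger pad.
Only numpy, scipy, OpenCV 4.12 (cv2) and the standard library are available. Lean on these libraries where they do the work, as an engineer would, in place of code of your own. Each camera call takes 0.05 s, during which the arm holds its last target. There are 200 camera calls.

## Working session

There is one attempt and no reset: what is moved stays moved. The work goes in short steps, each a Python script; the robot and the scene stay as the last script left them, time stands still between calls to the robot, and variables do not carry over. Pictures are saved under pics/ and viewed, at most 14 in all, crops included, and the job is handed in when it is done.

```bash
ls; mkdir -p pics; cat > h.py <<'E'
import numpy as np, cv2
from bench import *
def cloud(c):
    K=c["intrinsics"];k1=c["k1"];Z=c["range_z"]
    v,u=np.mgrid[0:384,0:512].astype(float)
    d=np.array([k1,0,0,0,0.])
    p=cv2.undistortPoints(np.stack([u.ravel(),v.ravel()],1)[:,None],np.array(K),d)[:,0]
    P=np.concatenate([p,np.ones((len(p),1))],1)*Z.ravel()[:,None]
    W=(P-np.array(c["t"]))@np.array(c["R"])
    W[Z.ravel()==0]=np.nan
    return W.reshape(384,512,3)
E
cat > s1.py <<'E'
from h import *
for n in ["top","side"]:
    c=capture(n);cv2.imwrite(f"pics/{n}1.png",c["image"]);W=cloud(c);np.save(f"{n}.npy",W)
    print(n,"cam at",-np.array(c["R"]).T@c["t"],c["k1"])
    for q in ["unit_drawer0","unit_drawer0_handle","unit","beaker","tile","stopper5_mid","bottle","petri","brush","dish"]:
        for r in silhouettes(n,q):
            if r["conf"]<.3: continue
            P=W[r["region"]];P=P[~np.isnan(P[:,0])]
            if len(P)==0: continue
            print(q,round(r["conf"],2),np.round(r["xy"]),len(P),"med",np.round(np.median(P,0),3),"lo",np.round(np.percentile(P,3,axis=0),3),"hi",np.round(np.percentile(P,97,axis=0),3))
E
python3 s1.py
```

```text
pics
top cam at [ 0.49070825 -0.00227094  0.99256717] -0.005810971183390913
unit_drawer0 0.7 [258. 196.] 5800 med [ 0.549 -0.016  0.023] lo [ 0.438 -0.117  0.018] hi [0.641 0.088 0.08 ]
unit_drawer0_handle 0.89 [254. 194.] 5589 med [ 0.55  -0.015  0.023] lo [ 0.44  -0.114  0.019] hi [0.641 0.087 0.08 ]
unit 0.69 [252. 140.] 15204 med [0.686 0.001 0.091] lo [ 0.471 -0.11   0.02 ] hi [0.88  0.119 0.123]
beaker 0.58 [373. 196.] 380 med [ 0.558 -0.318  0.047] lo [ 0.526 -0.335  0.003] hi [ 0.586 -0.272  0.068]
tile 0.89 [148. 203.] 1869 med [0.525 0.281 0.006] lo [0.469 0.224 0.002] hi [0.583 0.337 0.009]
tile 0.49 [408. 205.] 32 med [ 0.527 -0.43   0.019] lo [ 0.521 -0.438  0.007] hi [ 0.532 -0.426  0.023]
stopper5_mid 0.72 [370. 188.] 47 med [ 0.561 -0.317  0.039] lo [ 0.554 -0.328  0.031] hi [ 0.567 -0.309  0.047]
bottle 0.69 [119. 155.] 476 med [0.65  0.354 0.08 ] lo [0.63  0.34  0.009] hi [0.673 0.375 0.121]
bottle 0.39 [410. 206.] 26 med [ 0.527 -0.43   0.019] lo [ 0.521 -0.437  0.012] hi [ 0.532 -0.426  0.023]
petri 0.85 [111. 235.] 348 med [0.435 0.386 0.018] lo [0.411 0.361 0.01
[... 627 characters left out ...]
e 0.68 [265. 293.] 1994 med [0.529 0.287 0.006] lo [0.472 0.228 0.002] hi [0.587 0.34  0.009]
stopper5_mid 0.43 [314. 279.] 42 med [0.413 0.24  0.016] lo [0.407 0.232 0.002] hi [0.42  0.244 0.021]
bottle 0.96 [213. 311.] 589 med [0.652 0.381 0.078] lo [0.633 0.361 0.012] hi [0.678 0.393 0.121]
bottle 0.72 [300. 335.] 499 med [0.437 0.391 0.018] lo [0.412 0.363 0.014] hi [0.462 0.416 0.022]
petri 0.58 [300. 338.] 521 med [0.435 0.391 0.018] lo [0.411 0.361 0.001] hi [0.461 0.417 0.021]
brush 0.79 [253. 120.] 329 med [ 0.658 -0.381  0.017] lo [ 0.601 -0.412  0.001] hi [ 0.733 -0.366  0.023]
dish 0.61 [324. 123.] 268 med [ 0.408 -0.369  0.041] lo [ 0.383 -0.405  0.001] hi [ 0.432 -0.357  0.05 ]
```

```bash
cat > s2.py <<'E'
from h import *
a=cv2.imread("pics/top1.png");cv2.imwrite("pics/top1b.png",cv2.resize(a[100:300,70:450],(800,421),interpolation=cv2.INTER_CUBIC))
b=cv2.imread("pics/side1.png");cv2.imwrite("pics/side1b.png",cv2.resize(b,(800,600),interpolation=cv2.INTER_CUBIC))
for n,t in [("top",.0),("side",.0)]:
    capture(n);W=np.load(n+".npy")
    for r in spot_in(n,"stopper5_mid"):
        x,y=np.round(r["xy"]).astype(int)
        print(n,round(r["conf"],2),x,y,np.round(np.nanmedian(W[y-1:y+2,x-1:x+2],axis=(0,1)),3))
# dark blobs 15..30mm tall
W=np.load("top.npy");img=cv2.imread("pics/top1.png")
m=((W[...,2]>.012)&(W[...,2]<.03)&(img.max(2)<90)).astype(np.uint8)
k,l,s,c=cv2.connectedComponentsWithStats(m)
for i in range(1,k):
    if s[i,4]>8: print(s[i,4],c[i].round(),np.nanmedian(W[l==i],0).round(3))
# drawer profile
for y in (-.05,.03):
    mm=abs(W[...,1]-y)<.004
    P=W[mm];P=P[(P[:,0]>.35)&(P[:,0]<.75)];P=P[np.argsort(P[:,0])][::4];print([tuple(p.round(3)) for p in P[:,[0,2]]])
E
python3 s2.py
```

```text
top 0.71 394 163 [ 0.644 -0.388  0.021]
top 0.4 256 196 [ 0.546 -0.011  0.022]
side 0.59 316 281 [0.407 0.24  0.018]
251 [ 44. 123.] [0.738 0.58  0.021]
148 [105.  91.] [0.833 0.417 0.021]
160 [390. 141.] [ 0.707 -0.38   0.018]
26 [338. 154.] [ 0.667 -0.236  0.02 ]
24 [ 28. 163.] [0.626 0.621 0.02 ]
25 [ 11. 172.] [0.601 0.663 0.021]
18 [367. 186.] [ 0.579 -0.316  0.023]
31 [364. 190.] [ 0.568 -0.304  0.023]
24 [367. 198.] [ 0.546 -0.312  0.024]
11 [369. 202.] [ 0.536 -0.318  0.02 ]
32 [411. 206.] [ 0.527 -0.432  0.019]
111 [  3. 227.] [0.449 0.672 0.025]
29 [344. 243.] [ 0.424 -0.25   0.019]
24 [166. 244.] [0.412 0.23  0.02 ]
[(np.float64(0.351), np.float64(0.0)), (np.float64(0.354), np.float64(0.001)), (np.float64(0.359), np.float64(-0.001)), (np.float64(0.362), np.float64(0.0)), (np.float64(0.365), np.float64(0.001)), (np.float64(0.37), np.float64(-0.001)), (np.float64(0.373), np.float64(0.001)), (np.float64(0.375), np.float64(0.002)), (np.float64(0.38), np.float64(-0.001)), (np.float64(0.383), np.float64(-0.001)), (np.float64(0.386), np.float64(-0.001)), (np.float64(0.391), np.fl
[... 7783 characters left out ...]
1), np.float64(0.089)), (np.float64(0.695), np.float64(0.094)), (np.float64(0.698), np.float64(0.094)), (np.float64(0.701), np.float64(0.092)), (np.float64(0.703), np.float64(0.093)), (np.float64(0.706), np.float64(0.092)), (np.float64(0.708), np.float64(0.093)), (np.float64(0.712), np.float64(0.09)), (np.float64(0.716), np.float64(0.093)), (np.float64(0.719), np.float64(0.093)), (np.float64(0.722), np.float64(0.088)), (np.float64(0.727), np.float64(0.092)), (np.float64(0.73), np.float64(0.091)), (np.float64(0.732), np.float64(0.091)), (np.float64(0.737), np.float64(0.094)), (np.float64(0.74), np.float64(0.091)), (np.float64(0.743), np.float64(0.091)), (np.float64(0.748), np.float64(0.092))]
```

View pics/top1.png

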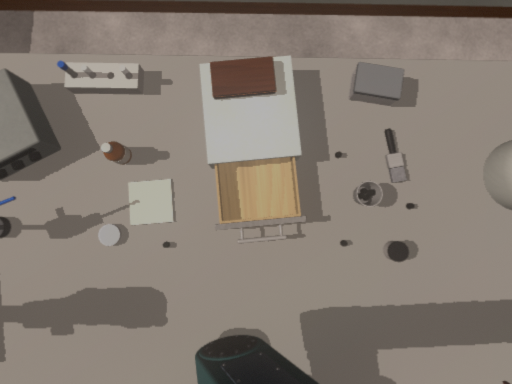

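The top view shows bench stoppers at pixels (338,154), (344,243), (411,206) and (166,244). The beaker is at (369,194), the tile at (151,202) and the drawer is open at the centre. I'll check the side view for hidden stoppers and test the reach of the poses I plan to use.

View pics/side1b.png

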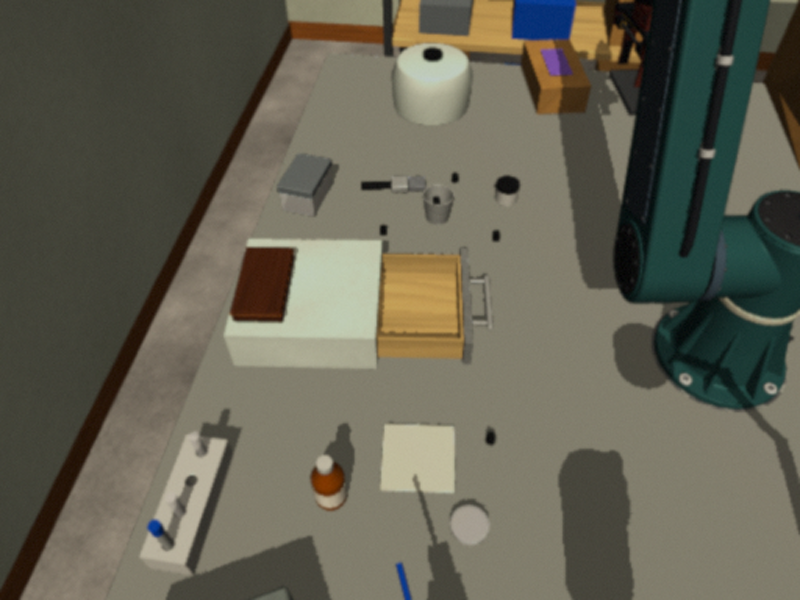

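```bash
cat >> h.py <<'E'
from scipy.spatial.transform import Rotation as Ro
YAW=.112; AX=np.array([np.cos(YAW),np.sin(YAW),0]); AY=np.array([-AX[1],AX[0],0])
def down(a): # closing axis y at azimuth a
    y=np.array([np.cos(a),np.sin(a),0]);z=np.array([0,0,-1.]);return Ro.from_matrix(np.stack([np.cross(y,z),y,z],1)).as_quat()
def side(az,e,roll,flip=0): # tool z at azimuth az, e below horizontal, rolled about tool z
    z=np.array([np.cos(az)*np.cos(e),np.sin(az)*np.cos(e),-np.sin(e)]);y=np.array([-np.sin(az),np.cos(az),0])*(-1 if flip else 1)
    return (Ro.from_matrix(np.stack([np.cross(y,z),y,z],1))*Ro.from_euler('z',roll)).as_quat()
def zdir(q): return Ro.from_quat(q).apply([0,0,1])
def gp(p,q): return np.array(p)+.019*zdir(q)   # grasp point -> TCP
def down_best(a):
    c=[down(a),down(a+np.pi)];return c
def stoppers():
    c=capture("top");W=cloud(c);img=c["image"]
    m=((W[...,2]>.009)&(W[...,2]<.03)&(img.max(2)<90)).astype(np.uint8)
    k,l,s,cc=cv2.connectedComponentsWithStats(m);o=[]
    for i in range(1,k):
        P=W[l==i];p=np.nanmedian(P,0)
        if 12<s[i,4]<60 and .3<p[0]<.9 and abs(p[1])<.55: o.append((p[:3],s[i,4]))
    return o,c,W
E
python3 - <<'E'
from h import *
W=np.load("top.npy")
P=W.reshape(-1,3);P=P[(P[:,2]>.074)&(P[:,2]<.085)&(P[:,0]>.44)&(P[:,0]<.51)&(abs(P[:,1])<.17)]
c,s,v=None,None,None
r=cv2.minAreaRect(P[:,:2].astype(np.float32)*1000);print("panel",len(P),r,P.mean(0))
print("handle",[W[(abs(W[...,2]-.058)<.006)&(W[...,0]>.4)&(W[...,0]<.445)].mean(0)])
S=np.load("side.npy");im=cv2.imread("pics/side1.png")
m=((S[...,2]>.009)&(S[...,2]<.03)&(im.max(2)<90)).astype(np.uint8)
k,l,st,cc=cv2.connectedComponentsWithStats(m)
for i in range(1,k):
    if st[i,4]>10: print(st[i,4],cc[i].round(),np.nanmedian(S[l==i],0).round(3))
print(current_orientation())
def t(n,p,q):
    j=inverse_kinematics(list(p),list(q));print(n,None if j is None else np.round(j,2))
B=np.array([.557,-.303,.04]);az=np.radians(-30);e=np.radians(35)
for f in(0,1):
    t("pick",gp(B,side(az,e,0,f)),side(az,e,0,f)); T=np.array([.527,.283,.05]);t("tile",gp(T,side(.49,e,0,f)),side(.49,e,0,f))
    for r in (90,170,-90,-170):
        for ee in(0,20):
            q=side(0,np.radians(ee),np.radians(r),f);t(("pour",r,ee),gp([.56,0,.2],q),q)
for y in (0,np.pi): t("drop",[.565,-.015,.06],down(YAW+np.pi/2+y)); t("far",[.667,-.236,.004],down(y))
E
```

```text
panel 544 ((477.3329162597656, -22.75414276123047), (35.62328338623047, 232.31365966796875), 1.3303736448287964) [ 0.47555491 -0.02200834  0.07946696]
handle [array([ 0.43372379, -0.02510488,  0.05826879])]
707 [50. 72.] [ 1.541 -0.536  0.02 ]
73 [338.  54.] [ 0.364 -0.839  0.02 ]
304 [401.  55.] [ 0.097 -0.879  0.016]
79 [366.  68.] [ 0.247 -0.747  0.019]
21 [291. 112.] [ 0.53  -0.43   0.017]
61 [206. 124.] [ 0.822 -0.324  0.019]
92 [240. 118.] [ 0.709 -0.376  0.017]
12 [286. 138.] [ 0.536 -0.285  0.021]
24 [245. 146.] [ 0.668 -0.231  0.017]
23 [317. 150.] [ 0.426 -0.245  0.017]
1350 [454. 238.] [0.043 0.066 0.014]
38 [314. 280.] [0.413 0.238 0.019]
249 [134. 326.] [0.836 0.426 0.02 ]
[ 9.90160405e-01  1.39937028e-01 -6.81218710e-06 -3.07222178e-05]
pick None
tile None
('pour', 90, 0) None
('pour', 90, 20) None
('pour', 170, 0) None
('pour', 170, 20) None
('pour', -90, 0) None
('pour', -90, 20) None
('pour', -170, 0) None
('pour', -170, 20) None
pick None
tile None
('pour', 90, 0) None
('pour', 90, 20) None
('pour', 170, 0) None
('pour', 170, 20) None
('pour', -90, 0) None
('pour', -90, 20) None
('pour', -170, 0) None
('pour', -170, 20) None
drop [-0.15  0.46  1.72 -0.    0.96 -1.83]
far [-0.44  0.69  1.42 -0.    1.03 -0.44]
drop [-0.15  0.46  1.72 -0.    0.96  1.31]
far [-0.44  0.69  1.42 -0.    1.03  2.7 ]
```

```bash
cat > scan.py <<'E'
from h import *
def sc(n,p,roll=0,es=(0,15,25,35,45,55)):
    print(n)
    for e in es:
        o=[]
        for az in range(-180,180,15):
            ok=[]
            for f in (0,1):
                q=side(np.radians(az),np.radians(e),np.radians(roll),f);j=inverse_kinematics(list(gp(p,q)),list(q))
                if j is not None: ok.append((f,np.round(j[3:],1).tolist()))
            if ok:o.append((az,ok))
        print(e,o)
sc("pick",[.557,-.303,.04])
sc("tile",[.527,.283,.046])
sc("pour",[.56,-.01,.2],es=(-20,0,20))
E
python3 scan.py
```

```text
pick
0 [(-180, [(0, [-1.0, 2.7, 0.7]), (1, [-1.0, 2.7, -2.5])]), (-45, [(0, [3.7, 2.1, 1.9]), (1, [3.7, 2.1, -1.3])]), (-30, [(0, [2.8, 2.3, 1.4]), (1, [2.8, 2.3, -1.8])]), (-15, [(0, [2.2, 2.0, 1.1]), (1, [2.2, 2.0, -2.1])]), (0, [(0, [1.8, 1.7, 1.2]), (1, [1.8, 1.7, -1.9])]), (15, [(0, [1.6, 1.6, 1.5]), (1, [1.6, 1.6, -1.6])]), (30, [(0, [1.3, 1.6, 1.8]), (1, [1.3, 1.6, -1.4])]), (45, [(0, [1.2, 1.7, 1.9]), (1, [1.2, 1.7, -1.2])]), (60, [(0, [1.0, 1.9, 2.1]), (1, [1.0, 1.9, -1.1])]), (75, [(0, [0.9, 2.1, 2.2]), (1, [0.9, 2.1, -1.0])]), (90, [(0, [0.9, 2.3, 2.2]), (1, [0.9, 2.3, -0.9])]), (105, [(0, [0.8, 2.5, 2.3]), (1, [0.8, 2.5, -0.9])])]
15 [(-180, [(0, [-0.6, 2.5, 1.0]), (1, [-0.6, 2.5, -2.2])]), (-165, [(0, [-0.7, 2.3, 0.9]), (1, [-0.7, 2.3, -2.3])]), (-150, [(0, [-0.8, 2.1, 0.9]), (1, [-0.8, 2.1, -2.3])]), (-135, [(0, [-0.9, 1.9, 0.9]), (1, [-0.9, 1.9, -2.3])]), (-60, [(0, [4.0, 1.4, 1.7]), (1, [4.0, 1.4, -1.4])]), (0, [(0, [1.9, 1.4, 1.4]), (1, [1.9, 1.4, -1.8])]), (15, [(0, [1.6, 1.3, 1.6]), (1, [1.6, 1.3, -1.5])]), (30, [(0, [1.3, 1.4, 1.9]), (1, [1.3, 1.4, -1.3])]), (45, 
[... 11856 characters left out ...]
0, [-0.5, 2.4, 1.0]), (1, [-0.5, 2.4, -2.1])]), (-135, [(0, [-0.7, 2.2, 0.9]), (1, [-0.7, 2.2, -2.2])]), (-120, [(0, [-0.8, 2.0, 0.9]), (1, [-0.8, 2.0, -2.3])]), (-105, [(0, [-0.9, 1.8, 0.8]), (1, [-0.9, 1.8, -2.3])]), (45, [(0, [1.3, 1.3, 2.0]), (1, [1.3, 1.3, -1.2])]), (60, [(0, [1.1, 1.4, 2.1]), (1, [1.1, 1.4, -1.0])]), (75, [(0, [1.0, 1.6, 2.2]), (1, [1.0, 1.6, -1.0])]), (90, [(0, [0.8, 1.8, 2.2]), (1, [0.8, 1.8, -0.9])]), (105, [(0, [0.7, 2.0, 2.2]), (1, [0.7, 2.0, -1.0])]), (120, [(0, [0.6, 2.1, 2.1]), (1, [0.6, 2.1, -1.0])]), (135, [(0, [0.5, 2.3, 2.1]), (1, [0.5, 2.3, -1.1])]), (150, [(0, [0.3, 2.4, 1.9]), (1, [0.3, 2.4, -1.2])]), (165, [(0, [0.1, 2.5, 1.7]), (1, [0.1, 2.5, -1.5])])]
```

```bash
cat >> h.py <<'E'
FC=np.array([.6115,-.008,0.022])   # drawer floor centre while open
def D(x,y,z): p=FC+AX*x+AY*y; p[2]=z; return p
def near(p,qs):
    js=[(inverse_kinematics(list(p),list(q)),q) for q in qs];js=[(abs(j[5]),q) for j,q in js if j is not None]
    return min(js,key=lambda a:a[0])[1]
def pick_drop(p,a,drop,zdrop=.055):
    q=near([p[0],p[1],.12],[down(a),down(a+np.pi)])
    move_ptp([p[0],p[1],.15],q)
    move_gripper(.05)
    servo_line([p[0],p[1],.0045],q,rate=.2,contact_N=15)
    move_gripper(0);g=current_finger_gap()
    servo_line([p[0],p[1],.16],rate=.3)
    if g<.009: print("MISS",g);return False
    d=D(*drop,.16);qd=near(d,[down(YAW+np.pi/2),down(YAW-np.pi/2)])
    move_ptp(d,qd);g2=current_finger_gap()
    servo_line([d[0],d[1],zdrop],rate=.25);move_gripper(.04)
    servo_line([d[0],d[1],.16],rate=.3);print("gap",g,g2,"t",current_clock());return True
E
python3 - <<'E'
from h import *
print(current_clock())
o,c,W=stoppers();o=[x for x in o if abs(x[0][0]-.557)>.045 or abs(x[0][1]+.303)>.045]
for p,n in o: print(p.round(4),n)
b=min(o,key=lambda x:np.hypot(x[0][0]-.667,x[0][1]+.236))
print(pick_drop(b[0],0,(-.08,-.05)))
E
```

```text
1.3
[ 0.6664 -0.236   0.02  ] 27
[ 0.5268 -0.4315  0.0188] 31
[ 0.4239 -0.25    0.0197] 32
[0.412  0.2302 0.0192] 26
MISS 0.0006764930058382443
False
```

```bash
python3 - <<'E'
from h import *
print(current_clock(),current_position())
o,c,W=stoppers()
for p,n in o: print(p.round(4),n)
c=capture("wrist");cv2.imwrite("pics/w1.png",c["image"]);Wc=cloud(c)
for r in spot_in("wrist","stopper5_mid"):
    x,y=np.round(r["xy"]).astype(int);print(round(r["conf"],2),x,y,Wc[y,x])
E
```

```text
6.6833 [ 0.66584671 -0.23571044  0.15936727]
[ 0.666  -0.2348  0.0193] 26
[0.412  0.2299 0.0198] 22
```

View pics/w1.png

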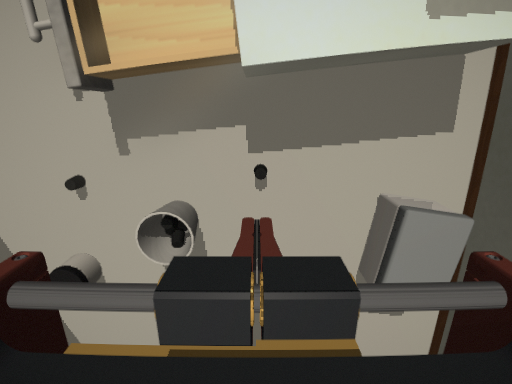

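The stopper at pixel (260,172) hasn't moved and lies just under the fingertips, so the descent probably stopped early on the contact threshold. I'll descend without it.

```bash
sed -i 's/rate=.2,contact_N=15)/rate=.2)/; s/    move_gripper(0);g=/    z=current_position()[2];print("z",z,current_force().round(1) if hasattr(current_force(),"round") else current_force())\n    move_gripper(0);g=/' h.py
python3 - <<'E'
from h import *
print(pick_drop([.6662,-.2348],0,(-.08,-.05)))
o,c,W=stoppers()
for p,n in o: print(p.round(4),n)
E
```

```text
z 0.005598138500559013 [-0.1 -0.1  1.1]
MISS 0.00020194624949510106
False
[ 0.6661 -0.2346  0.0188] 25
[0.4118 0.2302 0.0193] 23
```

```bash
python3 - <<'E'
from h import *
print(current_position(),current_orientation(),current_clock())
c=capture("wrist");W=cloud(c);img=c["image"]
m=((W[...,2]<.032)&(W[...,2]>.01)&(img.max(2)<60)).astype(np.uint8)
k,l,s,cc=cv2.connectedComponentsWithStats(m)
for i in range(1,k):
    if s[i,4]>20:
        P=W[l==i];print(s[i,4],cc[i].round(),np.nanmedian(P,0).round(4),np.nanpercentile(P,5,axis=0).round(3),np.nanpercentile(P,95,axis=0).round(3))
o,c2,W2=stoppers()
W2=W2.reshape(-1,3);P=W2[(np.hypot(W2[:,0]-.666,W2[:,1]+.235)<.03)&(W2[:,2]>.005)];print(len(P),P.min(0),P.max(0))
E
```

```text
[ 0.66477314 -0.2341625   0.15797071] [ 7.07090779e-01  7.07120812e-01 -6.09686713e-04 -1.55448150e-03] 10.4417
84 [109.  86.] [ 0.4963 -0.1314  0.0252] [ 0.492 -0.137  0.017] [ 0.497 -0.125  0.031]
130 [260. 173.] [ 0.6682 -0.2343  0.0187] [ 0.662 -0.241  0.013] [ 0.674 -0.229  0.02 ]
143 [ 73. 184.] [ 0.4276 -0.2495  0.0184] [ 0.42  -0.256  0.011] [ 0.432 -0.243  0.02 ]
377 [168. 228.] [ 0.5458 -0.3078  0.0233] [ 0.531 -0.317  0.012] [ 0.569 -0.294  0.031]
24 [196. 223.] [ 0.5842 -0.2986  0.023 ] [ 0.583 -0.306  0.011] [ 0.586 -0.295  0.029]
49 [ 95. 278.] [ 0.4325 -0.3864  0.0184] [ 0.431 -0.393  0.011] [ 0.434 -0.383  0.029]
2347 [ 0.63610967 -0.26481298  0.00638649] [ 0.69550825 -0.20513533  0.61433705]
```

```bash
python3 - <<'E'
from h import *
q=current_orientation()
move_gripper(.05);print(current_finger_gap(),current_grip_force())
servo_line([.667,-.2345,.0045],q,rate=.2);print(current_position(),current_finger_gap(),current_force())
a=capture("wrist")["image"]
move_gripper(0.01);print(current_finger_gap(),current_grip_force(),current_position())
b=capture("wrist")["image"]
cv2.imwrite("pics/w2.png",np.hstack([a[100:300,100:400],b[100:300,100:400]]))
E
```

```text
0.049687344783378634 0.0
[ 0.66808239 -0.23497853  0.00571814] 0.05005016059708636 [0.44414927 1.13454498 0.98898262]
0.009937843291701744 0.0 [ 0.66695586 -0.23450455  0.00441729]
```

View pics/w2.png

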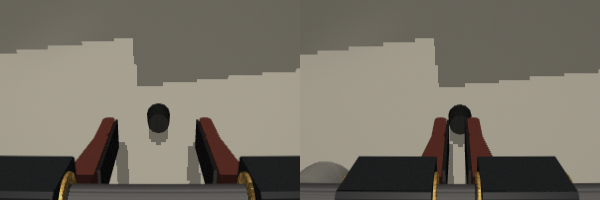

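```bash
python3 - <<'E'
from h import *
print(current_position(),current_joint_pos())
c=capture("wrist");W=cloud(c);img=c["image"]
print(c["intrinsics"][0][0],(-np.array(c["R"]).T@c["t"]).round(3))
for v,u in [(221,239),(225,239),(235,239),(225,269),(206,259),(228,259),(250,259)]: print(v,u,img[v,u],W[v,u].round(3),c["range_z"][v,u])
for n in ("top","side"):
    w=cloud(capture(n));P=w.reshape(-1,3)
    P=P[(abs(P[:,0]-.667)<.12)&(abs(P[:,1]+.2345)<.1)&(P[:,2]>.025)&(P[:,2]<.5)]
    print(n,len(P),[ (z,P[(P[:,2]>z)&(P[:,2]<z+.02)].mean(0).round(3),(P[:,2]<z+.02).sum()) for z in np.arange(.02,.3,.04) if ((P[:,2]>z)&(P[:,2]<z+.02)).any()])
E
```

```text
[ 0.66697084 -0.23447353  0.00442555] [-4.35662346e-01  6.94241543e-01  1.41504619e+00 -7.07449185e-06
  1.03729476e+00 -4.35633865e-01]
274.9255048891842 [ 0.667 -0.157  0.197]
221 239 [30 38 78] [ 0.655 -0.223  0.042] 0.16739854
225 239 [33 41 80] [ 0.656 -0.224  0.047] 0.16272677
235 239 [32 39 79] [ 0.657 -0.223  0.062] 0.14844708
225 269 [31 38 78] [ 0.674 -0.224  0.047] 0.16329528
206 259 [21 22 22] [ 0.668 -0.228  0.003] 0.206564
228 259 [28 29 29] [ 0.668 -0.238  0.019] 0.19372442
250 259 [140 154 161] [ 0.668 -0.267 -0.001] 0.22121744
top 6396 [(np.float64(0.09999999999999999), array([ 0.739, -0.206,  0.12 ]), np.int64(1)), (np.float64(0.13999999999999999), array([ 0.725, -0.216,  0.155]), np.int64(368)), (np.float64(0.17999999999999997), array([ 0.626, -0.255,  0.194]), np.int64(408)), (np.float64(0.21999999999999995), array([ 0.66 , -0.218,  0.237]), np.int64(464)), (np.float64(0.25999999999999995), array([ 0.63 , -0.241,  0.271]), np.int64(503))]
side 4574 [(np.float64(0.02), array([ 0.571, -0.295,  0.034]), np.int64(74)), (np.float64(0.06), array([ 0.61 , -0.271,  0.068]), np.int64(296)), (np.float64(0.09999999999999999), array([ 0.673, -0.224,  0.112]), np.int64(356)), (np.float64(0.13999999999999999), array([ 0.667, -0.225,  0.154]), np.int64(1052)), (np.float64(0.17999999999999997), array([ 0.651, -0.214,  0.189]), np.int64(1357)), (np.float64(0.21999999999999995), array([ 0.662, -0.207,  0.231]), np.int64(1622)), (np.float64(0.25999999999999995), array([ 0.663, -0.206,  0.27 ]), np.int64(1932))]
```

The wrist depth puts the fingertips about 38 mm above the bench while the TCP reads 4 mm. I'll check the offset by touching down gently.

```bash
python3 - <<'E'
from h import *
move_gripper(.05)
q=current_orientation()
try:
    print(servo_line([.667,-.2345,-.045],q,rate=.02,contact_N=6),current_position(),current_force(),current_clock())
except PlanningError as e: print("PE",e)
c=capture("wrist");W=cloud(c)
cv2.imwrite("pics/w3.png",c["image"][80:320,80:420])
E
```

```text
True [ 0.66698132 -0.23448358 -0.03120023] [-1.228004    0.19568194  5.16103934] 15.825
```

View pics/w3.png

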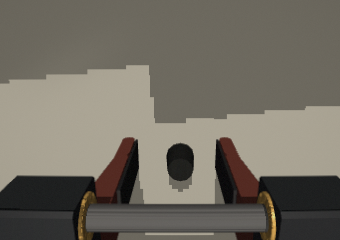

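Contact came at a reading of -31 mm, so the real fingertips are 31 mm short of the reported TCP. I'll add that offset to every pose.

```bash
cat >> h.py <<'E'
OFF=.0305
def tip(p,q): return np.array(p,float)+OFF*zdir(q)     # wanted real tip -> commanded TCP
def gp(p,q): return np.array(p,float)+(OFF+.019)*zdir(q)
def drop_it(drop,ztip=.05,g=None):
    d=D(*drop,.15);qd=near(d,[down(YAW+np.pi/2),down(YAW-np.pi/2)])
    move_ptp(tip(d,qd),qd);g2=current_finger_gap()
    d[2]=ztip;servo_line(tip(d,qd),rate=.25);move_gripper(.04)
    d[2]=.15;servo_line(tip(d,qd),rate=.35);print("gap",g,g2,"t",current_clock())
def pick_drop(p,a,drop):
    h=np.array([p[0],p[1],.13]);q=near(h,[down(a),down(a+np.pi)])
    move_ptp(tip(h,q),q);move_gripper(.05)
    h[2]=.004;servo_line(tip(h,q),rate=.2);move_gripper(0);g=current_finger_gap()
    h[2]=.13;servo_line(tip(h,q),rate=.35)
    if g<.009: print("MISS",g);return False
    drop_it(drop,g=g);return True
def calib():
    c=capture("wrist");R=np.array(c["R"]);q=Ro.from_quat(current_orientation()).as_matrix()
    pc=-R.T@c["t"];print("cam in tool",(q.T@(pc-current_position())).round(4),(q.T@R.T[:,2]).round(3))
E
python3 - <<'E'
from h import *
calib()
q=current_orientation();servo_line(tip([.667,-.2345,.003],q),rate=.05)
move_gripper(0);g=current_finger_gap();print(g,current_grip_force())
servo_line(tip([.667,-.2345,.13],q),rate=.35)
if g>.009: drop_it((-.08,-.055),g=g)
o,c,W=stoppers()
for p,n in o: print(p.round(4),n)
# pick next: far right
b=[x[0] for x in o if np.hypot(x[0][0]-.424,x[0][1]+.25)<.06]
if b: print(pick_drop(b[0],0,(-.08,.0)))
o,c,W=stoppers()
for p,n in o: print(p.round(4),n)
cv2.imwrite("pics/top2.png",c["image"])
print(np.nanmax(W[...,2]*((W[...,0]>.49)&(W[...,0]<.62)&(abs(W[...,1]+.015)<.08))),current_joint_pos())
E
```

```text
cam in tool [ 0.078  -0.0009 -0.1927] [-0.285 -0.001  0.958]
0.015597120709083992 29.914185674624605
gap 0.015597120709083992 0.015379144884658935 t 20.35
[ 0.5735 -0.3137  0.0233] 31
[ 0.5443 -0.3181  0.023 ] 54
[ 0.5281 -0.4322  0.0193] 34
[0.4119 0.2305 0.0197] 25
[ 0.5737 -0.3127  0.0244] 36
[ 0.546  -0.3162  0.0233] 59
[ 0.5294 -0.4319  0.0196] 35
[0.4119 0.2309 0.0188] 24
0.6202994380180554 [-2.59545555e-01  3.55616842e-01  1.71964171e+00  2.91053990e-05
  1.06849214e+00  1.19927513e+00]
```

```bash
cat >> h.py <<'E'
def allst():
    out=[]
    for n in ("top","side"):
        c=capture(n);W=cloud(c)
        m=((W[...,2]>.009)&(W[...,2]<.03)&(c["image"].max(2)<90)).astype(np.uint8)
        k,l,s,cc=cv2.connectedComponentsWithStats(m)
        for i in range(1,k):
            p=np.nanmedian(W[l==i],0)
            if 10<s[i,4]<60 and .35<p[0]<.8 and abs(p[1])<.5: out.append((n,p,s[i,4]))
    return out
def go(x,y,drop,a=0):
    o=[p for n,p,k in allst() if np.hypot(p[0]-x,p[1]-y)<.07 and np.hypot(p[0]-.557,p[1]+.303)>.05]
    if not o: print("none at",x,y);return None
    print([i.round(3) for i in o]);return pick_drop(np.mean(o,0) if np.ptp(np.array(o)[:,:2],0).max()<.012 else o[0],a,drop)
E
python3 - <<'E'
from h import *
print(go(.529,-.432,(-.08,.0)))
print(go(.424,-.25,(-.08,.05)))
for n,p,k in allst(): print(n,p.round(3),k)
c=capture("top");cv2.imwrite("pics/top2.png",c["image"])
E
```

```text
[array([ 0.529, -0.432,  0.019])]
gap 0.015366361664777211 0.015583731186554244 t 28.0083
True
[array([ 0.424, -0.249,  0.02 ]), array([ 0.427, -0.247,  0.018])]
gap 0.015255658348242806 0.015343532582727873 t 35.5333
True
top [ 0.571 -0.307  0.022] 53
top [ 0.552 -0.277  0.019] 14
top [ 0.546 -0.318  0.023] 58
side [0.413 0.238 0.018] 35
```

View pics/top2.png

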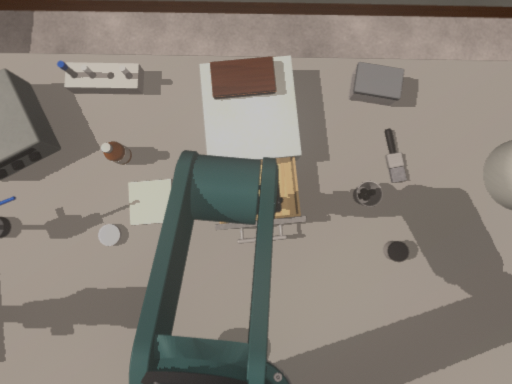

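```bash
cat >> h.py <<'E'
def beaker(near=None,zr=(.055,.072),cams=("top","side")):
    for n in cams:
        c=capture(n);W=cloud(c)
        for r in silhouettes(n,"beaker")[:2]:
            m=cv2.dilate(r["region"].astype(np.uint8),np.ones((7,7)))>0
            P=W[m];P=P[(P[:,2]>zr[0])&(P[:,2]<zr[1])]
            if len(P)<15: continue
            (x,y),rad=cv2.minEnclosingCircle((P[:,:2]*1000).astype(np.float32))
            A=np.c_[2*P[:,:2],np.ones(len(P))];s=np.linalg.lstsq(A,(P[:,:2]**2).sum(1),rcond=None)[0]
            print(n,round(r["conf"],2),len(P),"encl",round(x),round(y),round(rad),"fit",s[:2].round(4),round(float(np.sqrt(s[2]+s[0]**2+s[1]**2)),4))
E
python3 - <<'E'
from h import *
print(go(.412,.233,(-.045,-.03)))
e=np.radians(40);az=np.radians(65)
for f in (0,1):
    q=side(az,e,0,f);j=inverse_kinematics(list(gp([.52,-.38,.2],q)),list(q));print(f,None if j is None else np.round(j,2))
    if j is not None and j[5]<0:
        move_ptp(gp([.51,-.40,.2],q),q);print("moved",f,current_clock())
calib();move_gripper(.088)
for n,p,k in allst(): print(n,p.round(3),k)
beaker()
c=capture("top");cv2.imwrite("pics/top3.png",cv2.resize(c["image"][120:270,190:430],(800,500),interpolation=cv2.INTER_CUBIC))
E
```

```text
[array([0.413, 0.238, 0.018])]
gap 0.015468807641847932 0.015367070489676306 t 41.8833
True
0 [-1.1   0.72  1.3   0.66  1.71  2.37]
1 [-1.1   0.72  1.3   0.66  1.71 -0.77]
moved 1 43.6583
cam in tool [ 0.0766 -0.0008 -0.1935] [-0.285  0.     0.959]
top [0.652 0.342 0.012] 13
top [ 0.571 -0.307  0.021] 54
top [ 0.544 -0.313  0.021] 46
top 0.74 157 encl 556 -304 34 fit [ 0.5558 -0.3035] 0.0321
side 0.6 128 encl 560 -303 37 fit [ 0.5581 -0.3016] 0.0322
```

View pics/top3.png

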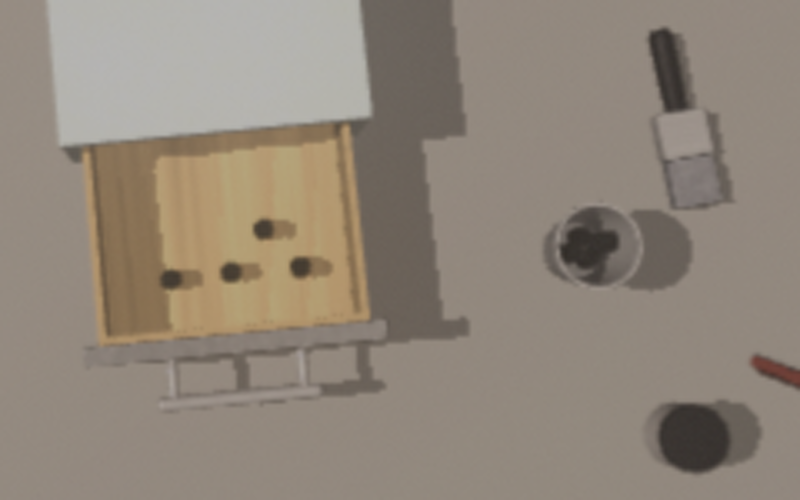

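All four bench stoppers are now in the drawer, at crop pixels (171,279), (231,271), (300,266) and (263,229). The beaker is still at (598,246) and full. Next I grasp it at a slant.

```bash
python3 - <<'E'
from h import *
e=np.radians(40);az=np.radians(65);q=side(az,e,0,1);t=zdir(q)
B=np.array([.557,-.3025,.042])
move_ptp(gp(B-.12*t,q),q)
beaker(cams=("side",))
print(servo_line(gp(B,q),q,rate=.1,contact_N=12),current_position()-gp(B,q))
move_gripper(0);print("gap",current_finger_gap(),current_grip_force(),current_clock())
servo_line(gp(B+[0,0,.05],q),rate=.1)
print("gap",current_finger_gap(),current_grip_force(),current_force())
c=capture("wrist");cv2.imwrite("pics/w4.png",c["image"])
E
```

```text
side 0.92 129 encl 556 -302 37 fit [ 0.5578 -0.3013] 0.0318
False [ 0.00015468 -0.00088223  0.00034771]
gap 0.06480085855719503 29.525360070403686 47.3167
gap 0.06453340460051674 29.710085838860678 [-0.04304066 -0.86934798 -2.78297562]
```

View pics/w4.png

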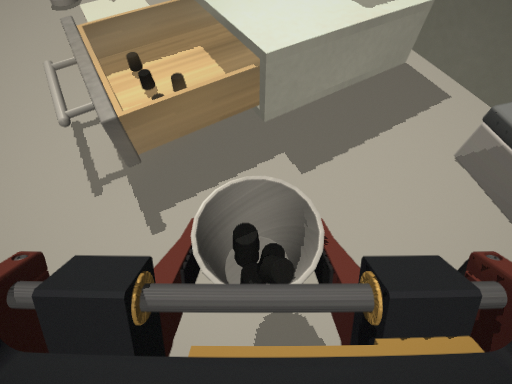

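```bash
python3 - <<'E'
from h import *
r=np.radians
for az in (60,75):
  G=np.array([.585,.015,.25])
  for e,ro,z in [(40,0,.25),(40,90,.25),(40,180,.25),(40,180,.185),(20,180,.185),(0,180,.185),(-10,180,.185),(-10,180,.2),(40,-90,.25)]:
    G[2]=z;q=side(r(az),r(e),r(ro),1);j=inverse_kinematics(list(gp(G,q)),list(q));print(az,e,ro,z,None if j is None else np.round(j,2))
q=side(r(65),r(40),0,1);servo_line(gp([.557,-.3025,.24],q),rate=.2)
E
```

```text
60 40 0 0.25 [-0.61  0.37  1.86  0.95  1.22 -0.57]
60 40 90 0.25 [-0.61  0.37  1.86  0.95  1.22  1.  ]
60 40 180 0.25 [-0.61  0.37  1.86  0.95  1.22  2.57]
60 40 180 0.185 [-0.61  0.47  1.91  1.    1.13  2.43]
60 20 180 0.185 [-0.73  0.68  1.96  1.22  1.37  2.08]
60 0 180 0.185 [-0.78  0.93  1.94  1.33  1.64  1.83]
60 -10 180 0.185 [-0.77  1.05  1.91  1.36  1.78  1.75]
60 -10 180 0.2 [-0.77  1.02  1.92  1.37  1.79  1.77]
60 40 -90 0.25 [-0.61  0.37  1.86  0.95  1.22 -2.14]
75 40 0 0.25 [-0.58  0.45  1.7   0.83  1.42 -0.64]
75 40 90 0.25 [-0.58  0.45  1.7   0.83  1.42  0.93]
75 40 180 0.25 [-0.58  0.45  1.7   0.83  1.42  2.5 ]
75 40 180 0.185 [-0.58  0.54  1.75  0.85  1.32  2.4 ]
75 20 180 0.185 [-0.68  0.73  1.75  1.03  1.53  2.16]
75 0 180 0.185 [-0.72  0.95  1.73  1.16  1.77  1.99]
75 -10 180 0.185 [-0.71  1.06  1.7   1.21  1.9   1.93]
75 -10 180 0.2 [-0.71  1.03  1.71  1.22  1.9   1.95]
75 40 -90 0.25 [-0.58  0.45  1.7   0.83  1.42 -2.21]
```

```bash
python3 - <<'E'
from h import *
r=np.radians
def s(e,ro,z,rate,G=(.585,.015)):
    q=side(r(65),r(e),r(ro),1);servo_line(gp([G[0],G[1],z],q),q,rate=rate)
    
q=side(r(65),r(40),0,1);move_ptp(gp([.585,.015,.25],q),q)
for ro in (90,180):
    q=side(r(65),r(40),r(ro),1);move_ptp(gp([.585,.015,.25],q),q)
s(40,180,.185,.1)
print(current_clock(),current_finger_gap())
for e in (25,10,0,-8):
    q=side(r(65),r(e),r(180),1);move_ptp(gp([.585,.015,.185],q),q)
print(current_clock(),current_finger_gap(),current_force())
sleep(.5)
for i in range(2):
    for ro in (165,195):
        q=side(r(65),r(-8),r(ro),1);move_ptp(gp([.585,.015,.185],q),q)
q=side(r(65),r(-8),r(180),1);move_ptp(gp([.585,.015,.185],q),q)
a=capture("wrist")["image"];b=capture("side")["image"]
cv2.imwrite("pics/pour.png",np.hstack([cv2.resize(a,(400,300)),cv2.resize(b[100:280,180:420],(400,300))]))
print(current_clock(),current_finger_gap(),current_force())
E
```

```text
53.725 0.06473359590151692
54.925 0.06455195598294305 [-0.38920064  0.37278202 -0.80403404]
57.9417 0.06452630686799664 [-1.81849943e-03  2.98143677e-01 -2.10656929e+00]
```

View pics/pour.png

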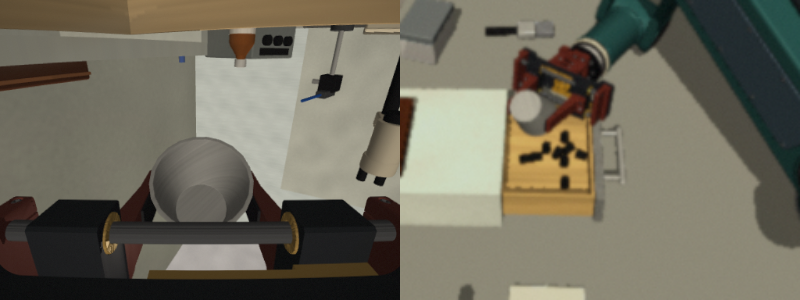

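The wrist view shows the beaker empty, and the side view shows the stoppers lying in the drawer. Next is standing the beaker on the tile.

```bash
python3 - <<'E'
from h import *
r=np.radians
G=[.585,.015,.185]
for e,ro,z in [(15,180,.2),(40,180,.25),(40,90,.25),(40,0,.25)]:
    q=side(r(65),r(e),r(ro),1);move_ptp(gp([.585,.015,z],q),q)
T=np.array([.528,.283,.15]);q=side(r(75),r(40),0,1)
print(np.round(inverse_kinematics(list(gp(T,q)),list(q)),2))
move_ptp(gp(T+[0,0,.1],q),q)
servo_line(gp(T-[0,0,.08],q),q,rate=.2)
print(servo_line(gp(T-[0,0,.106],q),q,rate=.02,contact_N=4),current_position()-gp(T,q),current_force(),current_clock())
for n in("side","wrist"): cv2.imwrite(f"pics/pl_{n}.png",capture(n)["image"])
c=cv2.imread("pics/pl_side.png")[200:340,190:380];d=cv2.imread("pics/pl_wrist.png")
cv2.imwrite("pics/pl.png",np.hstack([cv2.resize(c,(400,295)),cv2.resize(d,(400,295))]))
E
```

```text
[-0.12  0.5   2.03  1.21  0.94 -0.79]
True [-6.29635197e-05  1.99257864e-04 -1.01773583e-01] [-0.68523608 -1.23386994  3.47399527] 64.85
```

View pics/pl.png

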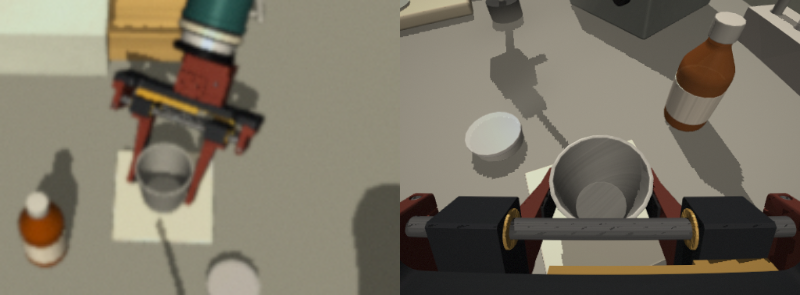

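```bash
python3 - <<'E'
from h import *
r=np.radians
q=side(r(75),r(40),0,1);t=zdir(q);T=np.array([.528,.283,.048])
move_gripper(.088);print(current_finger_gap())
servo_line(gp(T-.13*t,q),q,rate=.12);servo_line(gp(T-.13*t+[0,0,.08],q),q,rate=.2)
s=np.array([.36,-.30,.2]);qd=near(s,[down(YAW+np.pi/2),down(YAW-np.pi/2)]);move_ptp(tip(s,qd),qd);move_gripper(0)
beaker(zr=(.058,.08))
print([(n,p.round(3),k) for n,p,k in allst()])
c=capture("top");b=c["image"][120:270,60:430];cv2.imwrite("pics/top4.png",cv2.resize(b,(800,324),interpolation=cv2.INTER_CUBIC))
W=cloud(c);print("handle",np.nanmean(W[(abs(W[...,2]-.058)<.006)&(W[...,0]>.4)&(W[...,0]<.445)&(abs(W[...,1])<.1)],0),current_clock())
E
```

```text
0.08783393320805986
top 0.94 179 encl 527 282 34 fit [0.5265 0.281 ] 0.032
side 0.96 220 encl 530 283 36 fit [0.529  0.2847] 0.0321
[('top', array([0.509, 0.3  , 0.024]), np.int32(24))]
handle [ 0.43380825 -0.02367709  0.05850378] 70.8333
```

View pics/top4.png

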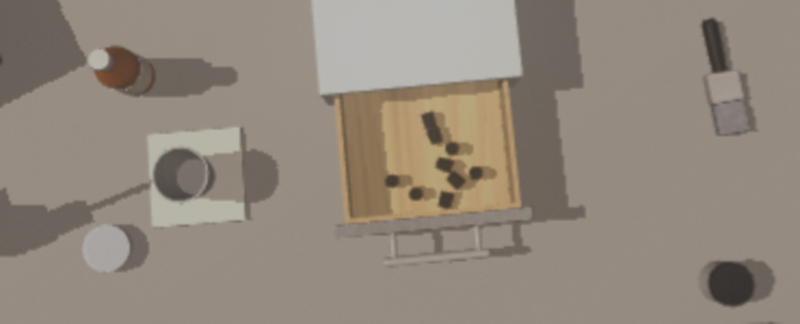

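The beaker stands upright on the tile at (180,172). All the stoppers, four from the bench plus the beaker's, lie inside the drawer. Now I'll push the drawer home at the handle.

```bash
python3 - <<'E'
from h import *
q=current_orientation()
H=np.array([.434,-.0245,0])
A=H-.055*AX; 
p=A+[0,0,.2];move_ptp(tip(p,q),q);p=A+[0,0,.046];servo_line(tip(p,q),q,rate=.2)
e=p+AX*.2
p1=p+AX*.18
print("hit",servo_line(tip(p1,q),q,rate=.06,contact_N=22),(current_position()-tip(p,q))@AX,current_force(),current_clock())
print("hit",servo_line(tip(p+AX*.225,q),q,rate=.03,contact_N=30),(current_position()-tip(p,q))@AX,current_force(),current_clock())
E
```

```text
hit False 0.17997485005776992 [-0.75935301 -0.36085678 -0.87861995] 75.95
hit True 0.1925843520399466 [-0.69274121  0.21181789 -0.56080505] 76.8
```

```bash
python3 - <<'E'
from h import *
q=current_orientation();x=np.array(current_position())
servo_line(x-AX*.06,q,rate=.15);y=x-AX*.06;y[2]+=.2;servo_line(y,q,rate=.2)
s=np.array([.36,-.30,.2]);move_ptp(tip(s,q),q)
c=capture("top");W=cloud(c);m=(abs(W[...,2]-.058)<.006)&(W[...,0]>.54)&(W[...,0]<.61)&(abs(W[...,1])<.1);print("handle",np.nanmean(W[m],0))
P=W[(W[...,2]>.074)&(W[...,2]<.085)&(W[...,0]>.55)&(W[...,0]<.67)&(abs(W[...,1])<.12)];print("panel",len(P),P.mean(0))
P=W[(abs(W[...,2]-.092)<.006)&(abs(W[...,1])<.1)&(W[...,0]<.7)];print("unit front",np.percentile((P-FC)@AX,1))
beaker(zr=(.058,.08),cams=("top",))
cv2.imwrite("pics/top5.png",cv2.resize(c["image"][80:300,60:430],(800,476),interpolation=cv2.INTER_CUBIC));print(current_clock())
E
```

```text
handle [ 0.58851212 -0.00682684  0.0579781 ]
panel 560 [ 0.62870487 -0.00473982  0.0792198 ]
unit front 0.024996447106543744
top 0.74 176 encl 527 282 35 fit [0.5264 0.281 ] 0.032
79.875
```

View pics/top5.png

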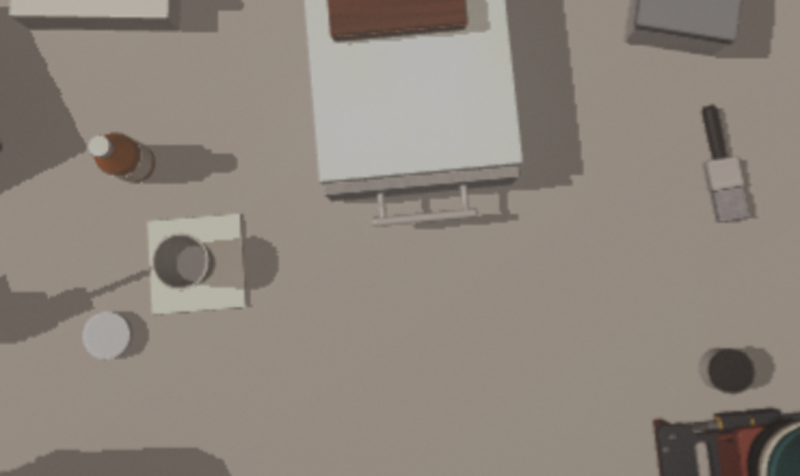

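The front panel looks flush. I'll confirm it's seated with a second slow push and compare the positions at light and firm contact.

```bash
python3 - <<'E'
from h import *
q=current_orientation()
H=np.array([.5885,-.007,0]);A=H-.05*AX
p=A+[0,0,.2];move_ptp(tip(p,q),q);p=A+[0,0,.046];servo_line(tip(p,q),q,rate=.2)
for N in (5,28):
    print(servo_line(tip(p+AX*.08,q),q,rate=.02,contact_N=N),(current_position()-tip(p,q))@AX,np.array(current_force())@AX)
x=np.array(current_position());servo_line(x-AX*.06,q,rate=.15);y=x-AX*.06;y[2]+=.2;servo_line(y,q,rate=.2)
s=np.array([.36,-.30,.2]);move_ptp(tip(s,q),q)
c=capture("top");W=cloud(c);m=(abs(W[...,2]-.058)<.006)&(W[...,0]>.54)&(W[...,0]<.61)&(abs(W[...,1])<.1);print("handle",np.nanmean(W[m],0),current_clock())
E
```

```text
True 0.03240942448632577 0.08321788731223444
True 0.031722907019015305 0.5530645286954402
handle [ 0.5885699  -0.00713973  0.05801025] 87.8833
```

```bash
python3 -c "
from bench import *
print(close_job())"
```

```text
the job is handed in; nothing more can be done
None
```

The job is handed in at about 88 s on the robot clock: all visible stoppers are in the drawer, the drawer is pushed home (a second 28 N push did not move it), the empty beaker stands upright on the tile, and the bottle, culture dish, brush and lidded pot look untouched.

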